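# Click the detachable handle onto the saucepan

## Task

Pick up the detachable handle lying on the table and slide its open square end straight onto the saucepan's stub, gently and without ramming it, until the sprung button pops up through the slot in the handle. Then let go, leaving the handle locked on, and leave the other kitchen things where they are.

Things in the scene. Friction and masses are not known exactly. Their poses are not given: they have to be found in the camera images.
- pan: White electric cooking ring (housing 200 x 200 mm, top 58 mm above the table) with a bare aluminium saucepan (radius 75 mm, rim 129 mm above the table) and the steel stub for the handle; all of it fixed in place, the pan and ring do not move. Origin: on the table below the pan's axis. Its -x axis points from the pan out along the stub, z is up.
- stub (a point): Outermost place of the stub's shoulder, the flat 36 x 36 mm face that stops the handle: 134 mm out from the pan's axis, 112 mm above the table; axes as pan. The real stub with shoulder and button is clamped rigidly 0 to 24 mm nearer the pan (+x) and up to 2.5 mm aside (y) of this reading (height and direction true): find it by touch or sight. Pressing the shoulder over 20 N harms it.
- stub_tip (a point): Outermost place of the stub's tip (same hidden offset as stub), axes as pan. The steel stub runs level 40 mm out from the shoulder along -x: 18 x 18 mm square, its last 9 mm a round cone narrowing to 8 mm diameter.
- button (a joint): Brass sprung button on top of the stub, 8 mm wide; value: m pressed down, 0 = up, to 0.0075. A wedge 7 mm high: ramp starts 27 mm, peak 15 to 12 mm out from the shoulder, upright back. The sliding handle pushes it down (spring 2 to 4 N, about 2 to 6 N of push); it reads about 0.005 to 0.007 while covered, and pops up to 0 when the mouth is under 2.5 mm from the shoulder.
- handle_grip (a point): Point to grip the handle: on its axis, 92 mm behind the mouth, at the front of the wooden grip, near the centre of mass. Handle 165 mm long, 27 x 27 mm, 0.13 to 0.25 kg; lies with its axis 13.5 mm above the table. A steel square tube 75 mm long (inside 20 mm, clear throughout), then a 90 mm dark wood grip. x: along the handle to the open mouth, z up; slot in the top face.
- handle_mouth (a point): Centre of the handle's open mouth at the end of the steel tube, on the axis; axes as handle_grip. The slot in the tube's top wall is 12 mm wide and runs from 9.5 to 26.5 mm behind the mouth. The tube has 1 mm of play all round on the stub, so a fitted handle sags a little when let go.
- handle: The handle as a whole; origin at the centre of its underside, 82.5 mm behind the mouth, axes as handle_grip.
- small_bowl: Bystander: small white bowl, 80 mm across, 30 mm high, beside the wooden grip of the handle; origin under its centre.
- spice_jar: Bystander: small amber jar, 36 mm across, 50 mm high, behind the handle's wooden end; origin under its centre.
- mug: Bystander: blue mug, 80 mm across, 90 mm high; origin under its centre.
- tin: Bystander: food tin, 72 mm across, 100 mm high; origin under its centre.
- bottle: Bystander: green glass bottle, 64 mm across, 140 mm high; origin under its centre.
- pan_lid: Bystander: aluminium pan lid, 156 mm across, 34 mm high; origin under its centre.
- spoon: Bystander: spoon with a wooden handle lying on the table; origin under its middle.
Mind the look-alikes: they are no part of the job. Leave any turquoise look-alike of the handle alone.

How it is judged:
On the way, in this order (a step that is already met when the one before it is completed fails the run):
1. the handle is lifted clear of the table (height (world z) of handle_grip above 0.06 m), for 0.1 s.
2. the handle's mouth has slid over the button and holds it pressed down (value of joint button above 0.004 m and x of handle_mouth in the frame of stub above -0.018 m and angle between the x axis of handle and the x axis of pan, either way round below 0.2 rad), for 0.05 s.
At the end, for the whole second after the job is handed in: The handle is on the stub, released and at rest, the button up through the slot (pressed less than 1.5 mm); its mouth lies from 4 mm short of to 26 mm past site stub (the stub's unknown depth allowed for), within 6 mm across and 5 mm in height, its axis within 0.15 rad of the stub's (value of joint button below 0.0015 m and x of handle_mouth in the frame of stub between -0.004 and 0.026 m and y of handle_mouth in the frame of stub between -0.006 and 0.006 m and z of handle_mouth in the frame of stub between -0.005 and 0.005 m and angle between the x axis of handle and the x axis of pan, either way round below 0.15 rad and linear speed of handle below 0.02 m/s); the robot touches nothing.
It fails at once if the handle is rammed: over 20 N on the stub's shoulder (collar_c0), or over 60 N of contact on pan and stub in all while gripped (contact force between handle and collar_c0 above 20 N or (contact force between handle and pan above 60 N and contact force between the fingers and handle above 3 N)).
It fails at once if a bystander is moved more than 30 mm (distance of any of small_bowl, spice_jar, mug, tin, bottle, pan_lid, spoon from where it was at the start of the episode above 0.03 m).
It also fails if it takes over 64 s, if anything falls off the work surface, if the arm or the gripper's body presses on something with over 40 N, if the wrist force passes 120 N, or if a joint passes its speed limit or range.

## Robot

A 6-joint arm with a two-finger parallel gripper is mounted at the origin on the work surface. World frame = base frame: x ahead of the robot, y to its left, z up, the work surface at z = 0. Lengths are in m, angles in rad, forces in N, time in s.
With the tool pointing down it reaches from about 0.35 to 0.975 m from the base axis. Payload 4.9 kg.
Tool frame: the origin (TCP) lies between the finger pads; the fingertips stand 22 mm ahead of it and the grasp point (between the pads) lies 3 mm ahead of it; z points along the fingers, y is the line along which they close (so a half turn about z gives the same grasp; the last joint's range is limited). The gripper opens to 85 mm and grips with 20 to 120 N. Pads are 22 mm wide; open, the fingers measure 114 mm over their backs; the gripper's body (76 mm by 85 mm) begins 54 mm behind the grasp point. The pads swing forward as they close: fully open they stand 13 mm farther back than shut.
Start: joints at [-1.248, 0.053, 1.613, -0, 1.476, -0.119], TCP at [0.267, -0.565, 0.253] pointing down, gripper open.
Joint ranges: [-3.01, 3.01], [-1.01, 2.22], [0.06, 2.58], [-1.02, 4.17], [0.09, 2.62], [-3.14, 3.14]. Speed limits (rad/s): [2.57, 2.57, 3.14, 3.14, 3.14, 3.14].

## Interface

Orientations are given as a unit quaternion [w, x, y, z].
In Python, from plant import state, grab_frame, get_calibration, job_done, recognise, regions_of gives the robot as it stands.
- The arm moves only by the tool apply_moves, never from a script. Its argument "targets" is a list of rows, each an object with "translation": the shift along the tool's x, y, z normalised to -1 to 1, where 1 is 100 mm, a list of three; "twist": the turn about the tool's z normalised to -1 to 1, where 1 is 0.1 rad; "hand": the opening, from 0 (shut) to 1 (fully open). A call has 1 to 8 rows; each row shifts and turns the commanded pose from where the row before left it, along the tool's axes as they then stand; what a row does not reach is not made up. A row lasts 1/10 s, in which the tool goes at most 50 mm and 8.59 degrees, less where a joint would pass 70% of its speed; a pose out of reach is approached as far as the arm can. A call with a number of a shift or a turn outside -1 to 1 is refused whole. A call with a gripper value outside its range is refused whole. The fingers move at their own pace and stop on an object; the grip force is fixed at half the most. Time passes only in rows, so rows that do not move let the fingers close. It gives the time, the measured TCP pose, the force, the opening and the grip force at its end, in the units of the state.
- state(): the state, without advancing time (a new reading comes with each control period).
- grab_frame(name): name is "side" or "top" or "wrist"; returns the picture (420x560x3 uint8, red, green, blue); there is no depth.
- get_calibration(name): a dict with "camera_matrix" (3x3 intrinsics, pixels), "D" ([k1, k2, p1, p2, k3] as OpenCV has them; the pictures are not rectified), "pose" (4x4, takes a point from camera to world coordinates). Camera axes: x right, y up, looking along -z (the intrinsics and any distortion apply to the point x, -y, -z); pixel columns grow to the right and rows downward; lengths in m; the calibration is good to about 2 mm. A picture is of the moment at which its call begins: read the wrist's pose just before it. get_calibration takes no time and is no camera call; for the wrist camera it gives the pose at the moment of the call.
- job_done(): hands the job in; it is judged then, once.
Trained networks look in the newest picture that a camera, given by its name, has taken for a name from the list of things; names that differ only in an ending like _2 or _b are one class to them, and where a whole thing is asked for, a point or a joint stands for the part that bears it (a point fixed in the world has none). Each returns a list of dicts, best first, with "score" (0 to 1); they miss things now and then, are a little off and sometimes report something else, mostly with a low value. They report only what shows in the picture. A call takes as long as a camera call. They do not tell look-alikes from the thing itself.
- recognise(camera, query): "point" ([x, y, z] in m, in world coordinates, good to about 4 mm: the middle of the surface that is visible of it).
- regions_of(camera, query): "pixels" (420x560 bool, what is visible of it).
The state is a dict: "time": time; "joint_pos": joint angles; "joint_vel": joint speeds; "joint_efforts": joint torques, N m; "tool_pos": TCP position; "tool_rot": TCP orientation; "contact_force": force on the tool from outside, world axes, zero at the start; "ft_torque": the same for the moment, N m; "gripper_width": opening from 0.0 (shut) to 1.0 (fully open); "grasp_force": force on a finger pad.
Only numpy, scipy, OpenCV 4.12 (cv2) and the standard library are available. Lean on these libraries where they do the work, as an engineer would, in place of code of your own. Each camera call takes 0.05 s, during which the arm holds its last target. There are 200 camera calls.

## Working session

There is one attempt and no reset: what is moved stays moved. The work goes in short steps, Python scripts to look and compute and a tool call to move; the robot and the scene stay as the last step left them, time stands still between calls to the robot, and variables do not carry over. Pictures are saved under pics/ and viewed, at most 12 in all, crops included, and the job is handed in when it is done.

Besides the shell and the picture viewer there is one more tool, called after "Request:" by a JSON object that holds its "fn" and its "kwargs". apply_moves: Moves the arm, as the interface text tells. Its arguments: {"type":"object","properties":{"targets":{"type":"array"}},"required":["targets"]}

```bash
mkdir -p pics; ls; cat > h.py <<'E'
import numpy as np, cv2
from plant import *
from scipy.spatial.transform import Rotation as R
def save(cam,fn):
    im=grab_frame(cam); cv2.imwrite('pics/'+fn,im[:,:,::-1]); return im
def ray(cam,uv,cal=None):
    c=cal or get_calibration(cam); K=np.array(c['camera_matrix'],float);D=np.array(c['D'],float);T=np.array(c['pose'])
    p=cv2.undistortPoints(np.array(uv,float).reshape(-1,1,2),K,D).reshape(-1,2)
    d=np.c_[p[:,0],-p[:,1],-np.ones(len(p))]@T[:3,:3].T
    return T[:3,3],d
def atz(cam,uv,z,cal=None):
    o,d=ray(cam,uv,cal); return o+d*((z-o[2])/d[:,2])[:,None]
def proj(cam,P,cal=None):
    c=cal or get_calibration(cam); K=np.array(c['camera_matrix'],float);D=np.array(c['D'],float);T=np.array(c['pose'])
    q=(np.atleast_2d(P)-T[:3,3])@T[:3,:3]; q=q*[1,-1,-1]
    return cv2.projectPoints(q,np.zeros(3),np.zeros(3),K,D)[0].reshape(-1,2)
E
python3 - <<'E'
from h import *
a=save('top','top.png');b=save('side','side.png')
cv2.imwrite('pics/both.png',np.vstack([a,b])[:,:,::-1][::1])
s=state();print({k:np.round(v,3) for k,v in s.items()})
for c in('top','side'):
    print(c,np.round(get_calibration(c)['pose'],3).tolist())
    for q in('handle','pan','stub_tip','button','handle_mouth','handle_grip','small_bowl','spice_jar'):
        print(q,[(round(r['score'],2),np.round(r['point'],3).tolist()) for r in recognise(c,q)])
E
```

```text
pics
{'time': np.float64(0.1), 'joint_pos': array([-1.248,  0.052,  1.612, -0.   ,  1.476, -0.119]), 'joint_vel': array([-0.001,  0.   ,  0.   , -0.003, -0.   , -0.001]), 'joint_efforts': array([ 2.3000e-02, -3.6547e+01, -3.4548e+01, -1.0000e-03,  6.2000e-02,
       -2.0000e-03]), 'tool_pos': array([ 0.267, -0.565,  0.254]), 'tool_rot': array([0.   , 0.976, 0.219, 0.   ]), 'contact_force': array([ 0.128, -0.696, -0.227]), 'ft_torque': array([-0.036, -0.007,  0.   ]), 'grasp_force': np.float64(2.111), 'gripper_width': np.float64(0.998)}
top [[0.029, 0.993, -0.113, 0.426], [-0.999, 0.031, 0.017, 0.007], [0.021, 0.112, 0.993, 1.493], [0.0, 0.0, 0.0, 1.0]]
handle [(0.91, [0.756, 0.32, 0.028]), (0.89, [0.7, 0.164, 0.029]), (0.58, [0.368, -0.101, 0.027]), (0.41, [0.623, 0.448, 0.039])]
pan [(0.92, [0.685, -0.155, 0.069])]
stub_tip [(0.58, [0.687, -0.154, 0.07])]
button [(0.4, [0.566, 0.11, 0.051])]
handle_mouth [(0.9, [0.697, 0.155, 0.026]), (0.83, [0.76, 0.317, 0.025]), (0.79, [0.371, -0.101, 0.026]), (0.72, [0.422, 0.098, 0.026])]
handle_grip [(0.9, [0.701, 0.163, 0.028]), (0.88, [0.431,
[... 195 characters left out ...]
.669], [-0.023, 0.833, 0.553, 0.768], [0.0, 0.0, 0.0, 1.0]]
handle [(0.93, [0.686, 0.166, 0.022]), (0.74, [0.658, -0.12, 0.068]), (0.71, [0.383, -0.054, 0.021]), (0.65, [0.752, 0.322, 0.025]), (0.64, [0.423, 0.115, 0.03])]
pan [(0.88, [0.657, -0.119, 0.067]), (0.37, [0.61, 0.221, 0.014])]
stub_tip [(0.73, [0.658, -0.119, 0.068])]
button [(0.37, [0.657, -0.121, 0.07]), (0.29, [0.691, 0.164, 0.022])]
handle_mouth [(0.93, [0.695, 0.166, 0.025]), (0.91, [0.417, 0.111, 0.029]), (0.68, [0.383, -0.051, 0.022]), (0.64, [0.753, 0.325, 0.024])]
handle_grip [(0.9, [0.689, 0.167, 0.022]), (0.89, [0.384, -0.054, 0.016])]
small_bowl [(0.89, [0.613, 0.219, 0.017])]
spice_jar [(0.49, [0.565, 0.119, 0.034])]
```

```bash
python3 - <<'E'
import cv2
for n in('top','side'):
    cv2.imwrite(f'pics/{n}_b.png',cv2.resize(cv2.imread(f'pics/{n}.png'),(800,600),interpolation=cv2.INTER_CUBIC))
E
```

```text
(no output)
```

View pics/top_b.png

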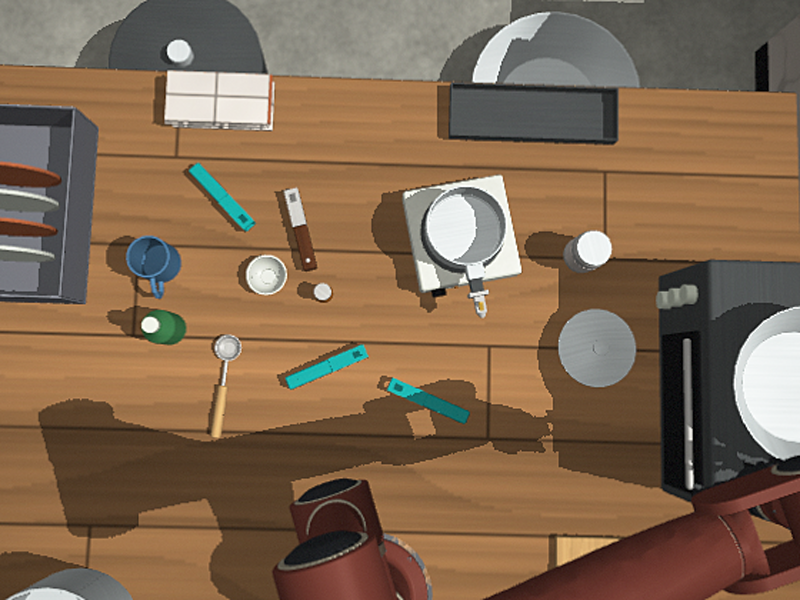

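View pics/side_b.png

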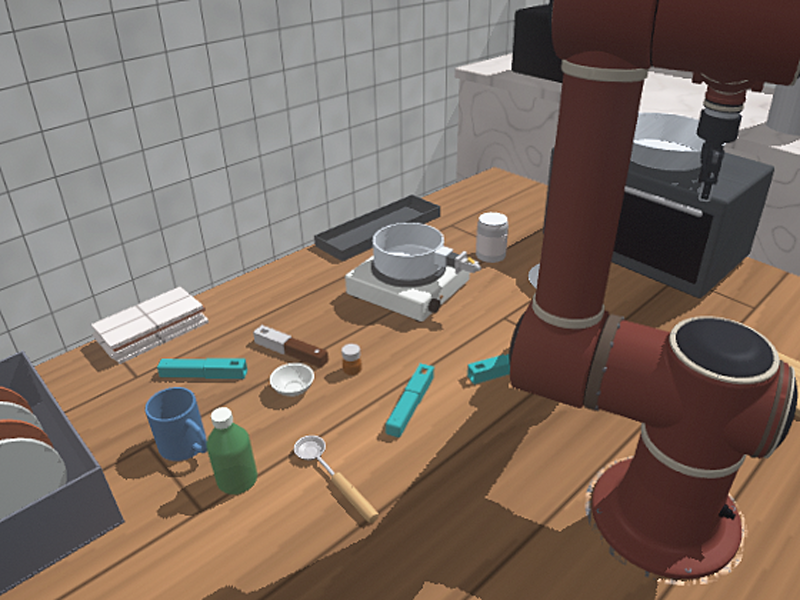

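The top view (800×600) shows the steel and wood handle at (300,228), with its mouth at (290,190). The stub is at (478,300) and points toward the robot, with the bowl at (266,274) and the jar at (322,291). The turquoise pieces are decoys.

```bash
python3 - <<'E'
from h import *
import h
from scipy.optimize import least_squares
im=grab_frame('top')
best=None
for r in regions_of('top','handle'):
    m=r['pixels'];v,u=np.nonzero(m);print(round(r['score'],2),u.mean().round(),v.mean().round(),m.sum(), im[m].mean(0).round())
    if abs(u.mean()-210)<12 and abs(v.mean()-160)<12: best=m
if best is not None:
    cs,_=cv2.findContours(best.astype(np.uint8),0,1);c=max(cs,key=len).reshape(-1,2)
    P=atz('top',c,0.025)[:,:2]
    (cx,cy),(w,h_),a=cv2.minAreaRect((P*1e3).astype(np.float32));print('handle rect mm',cx,cy,w,h_,a, cv2.boxPoints(((cx,cy),(w,h_),a)).round(1).tolist())
for r in regions_of('top','pan')[:1]:
    m=r['pixels'].astype(np.uint8);cs,_=cv2.findContours(m,0,1);c=max(cs,key=cv2.contourArea).reshape(-1,2)
    v,u=np.nonzero(m);print('pan',u.min(),u.max(),v.min(),v.max(),m.sum())
# zoom crop for pan
cr=im[115:235,270:380];cv2.imwrite('pics/pancrop.png',cv2.resize(cr,None,fx=5,fy=5,interpolation=cv2.INTER_CUBIC)[:,:,::-1])
cr=im[125:195,185:240];cv2.imwrite('pics/hcrop.png',cv2.resize(cr,None,fx=8,fy=8,interpolation=cv2.INTER_CUBIC)[:,:,::-1])
E
```

```text
0.93 156.0 138.0 558 [ 31. 171. 165.]
0.64 300.0 280.0 637 [ 31. 123. 118.]
0.6 228.0 257.0 564 [ 31. 177. 172.]
0.51 226.0 204.0 156 [188. 176. 163.]
pan 282 364 123 222 5431
```

View pics/pancrop.png

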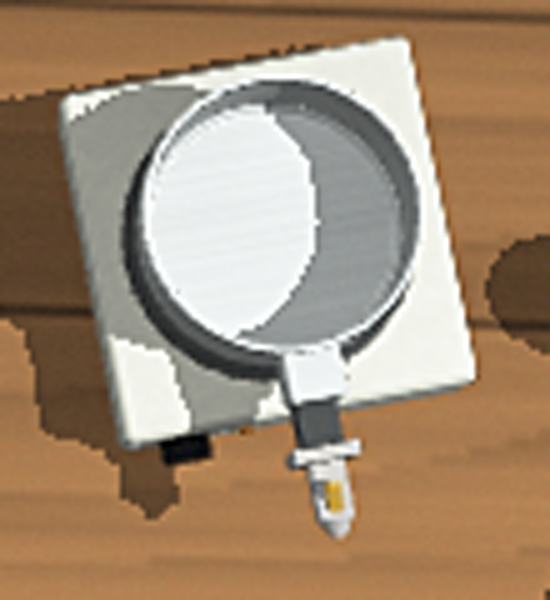

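View pics/hcrop.png

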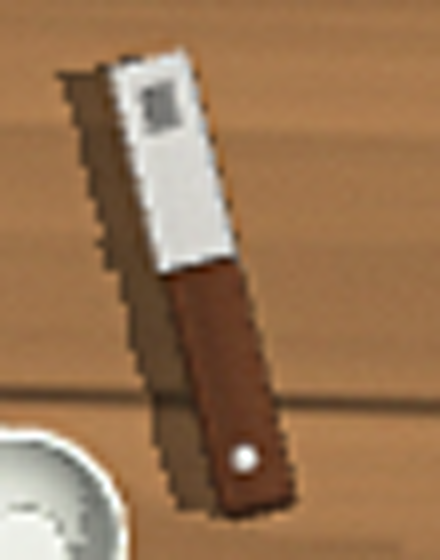

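The stub shoulder bar runs (287,462)-(360,445) in the crop, with the tip at (337,537). The handle's mouth corners are (110,68) and (187,48), and its rear corners are (222,515) and (297,497).

```bash
python3 - <<'E'
from h import *
def px(p,f,o): return (np.array(p,float)+.5)/f-.5+np.array(o)
H=atz('top',px([(110,68),(187,48),(158,272),(236,255),(222,515),(297,497)],8,(185,125)),0.027)[:,:2]
M,J,B=H[0:2].mean(0),H[2:4].mean(0),H[4:6].mean(0)
print('handle M J B',M,J,B,np.linalg.norm(M-J),np.linalg.norm(M-B),'yaw',np.arctan2(*(M-B)[::-1]), 'w',np.linalg.norm(H[0]-H[1]))
C=atz('top',px([(62,100),(407,38),(475,380),(127,447)],5,(270,115)),0.058)[:,:2]
print('housing',C.round(4).tolist(),[np.linalg.norm(C[i]-C[i-1]).round(4) for i in range(4)],'ctr',C.mean(0))
for a,b in((1,0),(2,3)): print('y-edge ang-90',np.arctan2(*(C[a]-C[b])[::-1])+np.pi/2)
for a,b in((0,3),(1,2)): print('x-edge ang',np.arctan2(*(C[a]-C[b])[::-1]))
S=atz('top',px([(287,462),(360,445)],5,(270,115)),0.130)[:,:2]
T=atz('top',px([(337,537)],5,(270,115)),0.112)[0,:2]
Bt=atz('top',px([(335,495)],5,(270,115)),0.126)[0,:2]
print('shoulder',S,S.mean(0),np.linalg.norm(S[0]-S[1]),'tip',T,'btn',Bt,np.linalg.norm(S.mean(0)-T),'ang',np.arctan2(*(S.mean(0)-T)[::-1]))
print('bowl..',[(n,np.round(recognise('side',n)[0]['point'],3)) for n in('small_bowl','spice_jar')] if grab_frame('side') is not None else 0)
print(get_calibration('wrist')['pose'].round(3) if hasattr(get_calibration('wrist')['pose'],'round') else get_calibration('wrist')['pose'], R.from_quat(np.roll(state()['tool_rot'],-1)).as_matrix().round(3))
E
```

```text
handle M J B [0.77898774 0.18675546] [0.70557605 0.16646128] [0.61995507 0.14091271] 0.0761651419339717 0.1655081477981552 yaw 0.2806516499879784 w 0.02812868497194424
housing [[0.7712, -0.0365], [0.8131, -0.2288], [0.6211, -0.269], [0.5778, -0.0775]] [np.float64(0.1976), np.float64(0.1968), np.float64(0.1962), np.float64(0.1962)] ctr [ 0.69580193 -0.15295513]
y-edge ang-90 0.214742151229111
y-edge ang-90 0.22217381498769662
x-edge ang 0.2092534732739696
x-edge ang 0.20611413901724102
shoulder [[ 0.56495378 -0.15709274]
 [ 0.57508165 -0.19516164]] [ 0.57001771 -0.17612719] 0.039393081163615326 tip [ 0.52786471 -0.18638124] btn [ 0.54880291 -0.18303164] 0.04338227166562349 ang 0.2386232492474724
bowl.. [('small_bowl', array([ 0.652, -0.12 ,  0.068])), ('spice_jar', array([ 0.649, -0.38 ,  0.07 ]))]
[[ 0.429  0.855  0.291  0.342]
 [-0.903  0.406  0.137 -0.53 ]
 [-0.001 -0.322  0.947  0.374]
 [ 0.     0.     0.     1.   ]] [[ 0.904  0.428  0.   ]
 [ 0.428 -0.904 -0.001]
 [-0.     0.001 -1.   ]]
```

Request:
{"fn": "apply_moves", "kwargs": {"targets": [{"translation":[0,0,0],"twist":0.77,"hand":0.65},{"translation":[0,0,0],"twist":0.77,"hand":0.65},{"translation":[0,0,0],"twist":0.76,"hand":0.65},{"translation":[0.33,-0.29,0],"twist":0,"hand":0.65},{"translation":[0.33,-0.29,0],"twist":0,"hand":0.65},{"translation":[0.33,-0.29,0],"twist":0,"hand":0.65},{"translation":[0.33,-0.29,0],"twist":0,"hand":0.65},{"translation":[0.33,-0.29,0],"twist":0,"hand":0.65}]}}

```text
time: 2.0
tool_pos: [0.3978, -0.3859, 0.2502]
tool_rot: [-0.002, 0.994, 0.105, -0.001]
contact_force: [1.5, -0.2, -3.5]
gripper_width: 0.648
grasp_force: 0.0
```

Request:
{"fn": "apply_moves", "kwargs": {"targets": [{"translation":[0.33,-0.29,0],"twist":0,"hand":0.65},{"translation":[0.33,-0.29,0],"twist":0,"hand":0.65},{"translation":[0.33,-0.29,0],"twist":0,"hand":0.65},{"translation":[0.33,-0.29,0],"twist":0,"hand":0.65},{"translation":[0.33,-0.29,0],"twist":0,"hand":0.65},{"translation":[0.2,-0.2,0],"twist":0,"hand":0.65},{"translation":[0,0,0],"twist":0,"hand":0.65},{"translation":[0,0,0],"twist":0,"hand":0.65}]}}

```text
time: 2.8
tool_pos: [0.5432, -0.1876, 0.2507]
tool_rot: [-0.001, 0.994, 0.106, -0.002]
contact_force: [0.5, -0.5, -4.2]
gripper_width: 0.648
grasp_force: 0.0
```

```bash
python3 - <<'E'
from h import *
s=state();print(s['tool_pos'],R.from_quat(np.roll(s['tool_rot'],-1)).as_matrix().round(4).tolist(),s['gripper_width'])
c=get_calibration('wrist');im=save('wrist','w1.png');np.savez('w1.npz',K=c['camera_matrix'],D=c['D'],pose=c['pose'])
print(np.array(c['camera_matrix']).round(1).tolist(),proj('wrist',[[0.57,-0.176,0.112],[0.528,-0.186,0.112]],c))
E
```

```text
[ 0.54324569 -0.18758106  0.25073997] [[0.9774, 0.2115, -0.0044], [0.2115, -0.9774, 0.0015], [-0.004, -0.0024, -1.0]] 0.6482475474230882
[[319.7, 0.0, 282.2], [0.0, 319.7, 207.6], [0.0, 0.0, 1.0]] [[276.20581733 167.79821108]
 [277.48224407 217.01915299]]
```

View pics/w1.png

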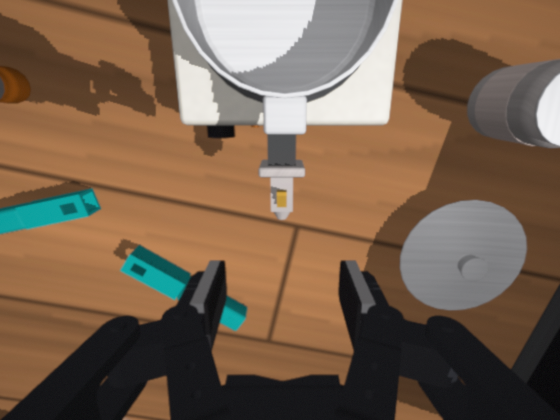

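The wrist view shows the stub pointing straight down the image: shoulder at (282,169), button at (281,199), tip at (283,218). The yaw looks right.

```bash
python3 - <<'E'
from h import *
im=cv2.imread('pics/w1.png');cr=im[90:225,225:340];cv2.imwrite('pics/w1c.png',cv2.resize(cr,None,fx=5,fy=5,interpolation=cv2.INTER_CUBIC)[:600])
d=np.load('w1.npz');c=dict(camera_matrix=d['K'],D=d['D'],pose=d['pose'])
for n,uv,z in(('tip',(283,217.5),.112),('btn',(281.5,199),.124),('bL',(260.5,165),.130),('bR',(304,165),.130),('hL',(182,124),.058),('hR',(389,125.5),.058)): print(n,atz('wrist',[uv],z,c)[0].round(4))
E
```

```text
tip [ 0.5286 -0.1908  0.112 ]
btn [ 0.5484 -0.1852  0.124 ]
bL [ 0.5734 -0.1635  0.13  ]
bR [ 0.5804 -0.1958  0.13  ]
hL [ 0.5806 -0.0814  0.058 ]
hR [ 0.6209 -0.2731  0.058 ]
```

View pics/w1c.png

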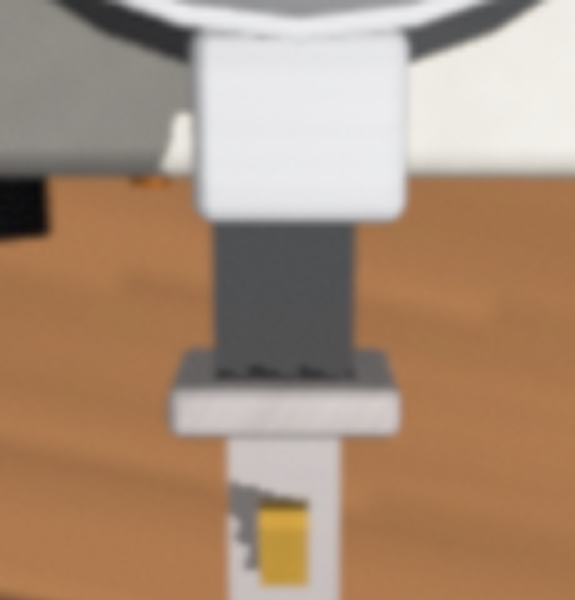

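Request:
{"fn": "apply_moves", "kwargs": {"targets": [{"translation":[0.27,-0.39,0],"twist":0,"hand":0.65},{"translation":[0.27,-0.39,0],"twist":0,"hand":0.65},{"translation":[0.27,-0.39,0],"twist":0,"hand":0.65},{"translation":[0.27,-0.39,0],"twist":0,"hand":0.65},{"translation":[0.27,-0.39,0],"twist":0,"hand":0.65},{"translation":[0.27,-0.39,0],"twist":0,"hand":0.65},{"translation":[0.27,-0.39,0],"twist":0,"hand":0.65},{"translation":[0.27,-0.39,0],"twist":0,"hand":0.65}]}}

```text
time: 3.65
tool_pos: [0.6902, 0.1619, 0.2524]
tool_rot: [0.0, 0.995, 0.105, -0.001]
contact_force: [1.0, -0.6, -3.4]
gripper_width: 0.648
grasp_force: 0.0
```

Request:
{"fn": "apply_moves", "kwargs": {"targets": [{"translation":[0,0,0.4],"twist":-0.68,"hand":0.65},{"translation":[0,0,0.3],"twist":0,"hand":0.65},{"translation":[0,0,0],"twist":0,"hand":0.65},{"translation":[0,0,0],"twist":0,"hand":0.65}]}}

```text
time: 4.05
tool_pos: [0.6895, 0.1606, 0.1824]
tool_rot: [0.0, 0.99, 0.139, -0.001]
contact_force: [-0.6, 0.4, -3.1]
gripper_width: 0.65
grasp_force: 0.0
```

```bash
python3 - <<'E'
from h import *
s=state();print(s['tool_pos'],R.from_quat(np.roll(s['tool_rot'],-1)).as_matrix().round(4).tolist(),s['contact_force'])
c=get_calibration('wrist');im=save('wrist','w2.png');np.savez('w2.npz',K=c['camera_matrix'],D=c['D'],pose=c['pose'])
d=np.load('w1.npz');c1=dict(camera_matrix=d['K'],D=d['D'],pose=d['pose'])
print('shoulder',atz('wrist',[(259.4,177),(305,177),(282.2,177)],.130,c1).round(4).tolist())
u=np.array([.9609,.277]);n=np.array([-u[1],u[0]]);M=np.array([.779,.1868])
P=[[*(M-u*a+n*b),.027] for a in(0,75,165) for b in(.0135,-.0135)] if 0 else [[*(M-u*a/1e3+n*b),.027] for a in(0,75,165) for b in(.0135,-.0135)]
print(proj('wrist',P,c).round(0).tolist())
E
```

```text
[0.68945384 0.16057564 0.1824429 ] [[0.9616, 0.2743, -0.0023], [0.2743, -0.9616, -0.0004], [-0.0023, -0.0002, -1.0]] [-0.64936404  0.35224364 -3.06555971]
shoulder [[0.564, -0.1644, 0.13], [0.5715, -0.1988, 0.13], [0.5678, -0.1816, 0.13]]
[[265.0, 84.0], [299.0, 84.0], [267.0, 176.0], [298.0, 176.0], [268.0, 266.0], [296.0, 266.0]]
```

View pics/w2.png

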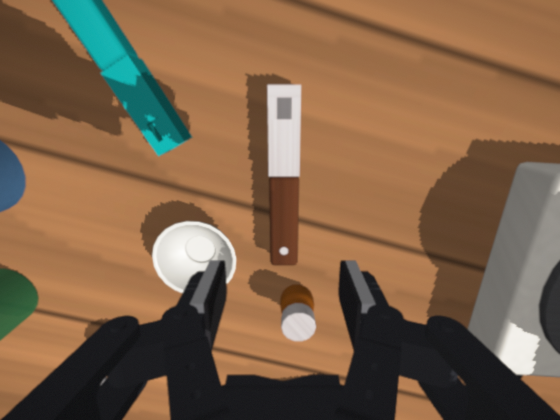

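The handle sits at cols 267-301 with its mouth at row 84, about 2 px right of the prediction. The bowl at (194,257) clears the fingers. Next I descend with a 1.5 mm shift.

Request:
{"fn": "apply_moves", "kwargs": {"targets": [{"translation":[0.01,0.016,0.35],"twist":0,"hand":0.65},{"translation":[0,0,0.4],"twist":0,"hand":0.65},{"translation":[0,0,0.4],"twist":0,"hand":0.65},{"translation":[0,0,0.25],"twist":0,"hand":0.65},{"translation":[0,0,0.1],"twist":0,"hand":0.65},{"translation":[0,0,0.06],"twist":0,"hand":0.65},{"translation":[0,0,0],"twist":0,"hand":0.65}]}}

```text
time: 4.8
tool_pos: [0.6926, 0.1607, 0.0292]
tool_rot: [0.0, 0.99, 0.139, 0.001]
contact_force: [-0.9, -1.1, -3.9]
gripper_width: 0.65
grasp_force: 0.0
```

Request:
{"fn": "apply_moves", "kwargs": {"targets": [{"translation":[0,0,0.01],"twist":0,"hand":0.3},{"translation":[0,0,0],"twist":0,"hand":0},{"translation":[0,0,0],"twist":0,"hand":0},{"translation":[0,0,0],"twist":0,"hand":0},{"translation":[0,0,0],"twist":0,"hand":0},{"translation":[0,0,0],"twist":0,"hand":0},{"translation":[0,0,0],"twist":0,"hand":0}]}}

```text
time: 5.5
tool_pos: [0.6928, 0.161, 0.0288]
tool_rot: [0.0, 0.99, 0.139, 0.002]
contact_force: [0.3, -1.4, 6.0]
gripper_width: 0.302
grasp_force: 62.4
```

Request:
{"fn": "apply_moves", "kwargs": {"targets": [{"translation":[0,0,-0.2],"twist":0,"hand":0},{"translation":[0,0,-0.4],"twist":0,"hand":0},{"translation":[0,0,-0.4],"twist":0,"hand":0},{"translation":[0,0,-0.4],"twist":0,"hand":0},{"translation":[0,0,-0.3],"twist":0,"hand":0},{"translation":[-0.2,0.14,0],"twist":0,"hand":0},{"translation":[-0.36,0.26,0],"twist":0,"hand":0},{"translation":[-0.36,0.26,0],"twist":0,"hand":0}]}}

```text
time: 6.3
tool_pos: [0.6192, 0.0716, 0.1956]
tool_rot: [-0.0, 0.99, 0.14, -0.001]
contact_force: [0.8, -2.2, -6.2]
gripper_width: 0.301
grasp_force: 61.0
```

Request:
{"fn": "apply_moves", "kwargs": {"targets": [{"translation":[-0.36,0.26,0],"twist":0,"hand":0},{"translation":[-0.36,0.26,0],"twist":0,"hand":0},{"translation":[-0.36,0.26,0],"twist":0,"hand":0},{"translation":[-0.36,0.26,0],"twist":0,"hand":0},{"translation":[-0.36,0.26,0],"twist":0,"hand":0},{"translation":[-0.36,0.26,0],"twist":0,"hand":0},{"translation":[-0.36,0.26,0],"twist":0,"hand":0},{"translation":[-0.26,0.24,0],"twist":0.35,"hand":0}]}}

```text
time: 7.1
tool_pos: [0.4082, -0.2033, 0.1954]
tool_rot: [-0.001, 0.993, 0.121, -0.001]
contact_force: [1.3, -0.4, -5.2]
gripper_width: 0.302
grasp_force: 61.0
```

Request:
{"fn": "apply_moves", "kwargs": {"targets": [{"translation":[0,0,0],"twist":0.34,"hand":0},{"translation":[0,0,0.3],"twist":0,"hand":0},{"translation":[0,0,0.2],"twist":0,"hand":0},{"translation":[0,0,0],"twist":0,"hand":0},{"translation":[0,0,0],"twist":0,"hand":0}]}}

```text
time: 7.6
tool_pos: [0.4101, -0.2022, 0.1459]
tool_rot: [-0.001, 0.994, 0.105, -0.001]
contact_force: [0.3, -0.5, -5.5]
gripper_width: 0.302
grasp_force: 60.9
```

```bash
python3 - <<'E'
from h import *
s=state();print(s['tool_pos'],R.from_quat(np.roll(s['tool_rot'],-1)).as_matrix().round(4).tolist(),s['contact_force'],s['grasp_force'])
c=get_calibration('wrist');im=save('wrist','w3.png');np.savez('w3.npz',K=c['camera_matrix'],D=c['D'],pose=c['pose'])
sd=save('side','s3.png')
p=proj('side',[s['tool_pos'],[.5678,-.1816,.112]]);print(p)
a=cv2.resize(im[0:220,190:380],None,fx=2.7,fy=2.7,interpolation=2)[:594,:513]
cv2.imwrite('pics/w3c.png',a[:,:,::-1])
x0,y0=np.maximum(p.min(0).astype(int)-[40,40],0);x1,y1=p.max(0).astype(int)+[40,40]
cv2.imwrite('pics/s3c.png',cv2.resize(sd[y0:y1,x0:x1],None,fx=4,fy=4,interpolation=2)[:600,:800,::-1]);print(x0,y0,x1,y1)
E
```

```text
[ 0.4101415  -0.20222722  0.1458838 ] [[0.9778, 0.2093, -0.0015], [0.2094, -0.9778, 0.0011], [-0.0012, -0.0014, -1.0]] [ 0.2757597  -0.45569595 -5.45716307] 60.90508818626404
[[372.53674904 191.67738679]
 [322.78871571 184.21334809]]
282 144 412 231
```

View pics/w3c.png

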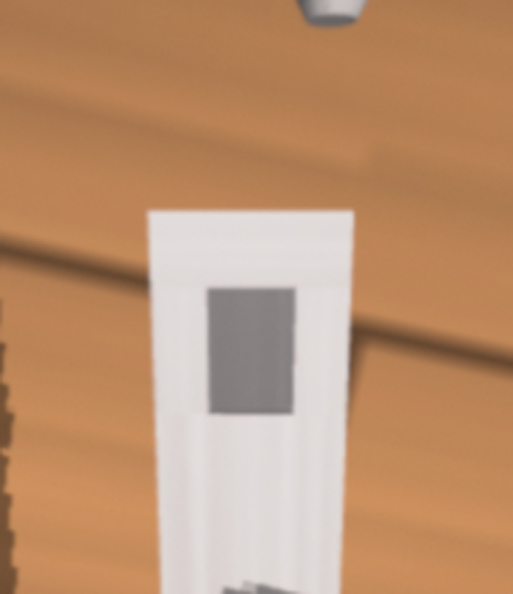

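The mouth is at crop (251,211), straight and symmetric. The stub tip at (332,20) is still to the right, so I need to shift sideways.

```bash
cat >> h.py <<'E'
def load(n):
    d=np.load(n);return dict(camera_matrix=d['K'],D=d['D'],pose=d['pose'])
E
python3 - <<'E'
from h import *
c=load('w3.npz');c1=load('w1.npz');tp=np.array([ 0.4101415,-0.20222722,0.1458838])
yaw=.211;u=np.array([np.cos(yaw),np.sin(yaw)]);v=np.array([u[1],-u[0]])
def tool(P): return [round(float((P[:2]-tp[:2])@a)*1e3,1) for a in(u,v)]
px=lambda p:(np.array(p)+.5)/2.7-.5+[190,0]
for n,p,z in(('mL',(148,211),.144),('mR',(354,211),.144),('slot',(251,350),.144),('slotfront',(251,288),.144),('slotback',(251,413),.144),('lo',(251,590),.144),('tip',(332,20),.109)):
    P=atz('wrist',[px(p)],z,c)[0];print(n,P.round(4),tool(P))
for n,p,z in(('tip1',(283,217.5),.112),('sh',(282.2,177),.130),('stubmid',(281.8,190),.121),('btn',(281.6,199),.126)):
    P=atz('wrist',[p],z,c1)[0];print(n,P.round(4),tool(P))
E
```

```text
mL [ 0.4949 -0.1702  0.144 ] [89.6, -13.6]
mR [ 0.5006 -0.1966  0.144 ] [89.6, 13.4]
slot [ 0.4805 -0.1871  0.144 ] [71.9, -0.0]
slotfront [ 0.4884 -0.1854  0.144 ] [80.1, -0.1]
slotback [ 0.472  -0.1889  0.144 ] [63.3, -0.0]
lo [ 0.4459 -0.1946  0.144 ] [36.6, 0.0]
tip [ 0.5293 -0.1895  0.109 ] [119.1, 12.5]
tip1 [ 0.5286 -0.1908  0.112 ] [118.2, 13.6]
sh [ 0.5678 -0.1816  0.13  ] [158.4, 12.8]
stubmid [ 0.555 -0.184  0.121] [145.5, 12.5]
btn [ 0.549  -0.1852  0.126 ] [139.4, 12.4]
```

View pics/s3c.png

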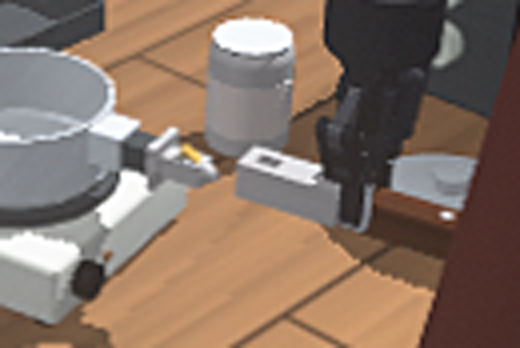

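Request:
{"fn": "apply_moves", "kwargs": {"targets": [{"translation":[0,0.126,0.1],"twist":0,"hand":0},{"translation":[0.1,0,0.085],"twist":0,"hand":0},{"translation":[0.1,0,0],"twist":0,"hand":0},{"translation":[0,0,0],"twist":0,"hand":0},{"translation":[0,0,0],"twist":0,"hand":0}]}}

```text
time: 8.2
tool_pos: [0.4335, -0.211, 0.1289]
tool_rot: [0.001, 0.994, 0.106, 0.0]
contact_force: [0.2, -0.1, -6.3]
gripper_width: 0.302
grasp_force: 61.0
```

```bash
python3 - <<'E'
from h import *
s=state();print(s['tool_pos'].round(4) if hasattr(s['tool_pos'],'round') else s['tool_pos'],R.from_quat(np.roll(s['tool_rot'],-1)).as_matrix().round(4).tolist(),s['contact_force'],s['ft_torque'])
c=get_calibration('wrist');im=save('wrist','w4.png');np.savez('w4.npz',K=c['camera_matrix'],D=c['D'],pose=c['pose'])
sd=save('side','s4.png')
a=cv2.resize(im[0:130,210:360],None,fx=4,fy=4,interpolation=2)
b=cv2.resize(sd[160:215,305:375],None,fx=8,fy=8,interpolation=2)
b=b[:520,:600];o=np.zeros((440+520 if 0 else 600,800,3),np.uint8)
o[:260,:300]=0
A=cv2.resize(im[0:130,225:345],None,fx=3.3,fy=3.3,interpolation=2);B=cv2.resize(sd[165:215,305:375],None,fx=5.5,fy=5.5,interpolation=2)
o[:A.shape[0],:A.shape[1]]=A;o[:B.shape[0],410:410+B.shape[1]]=B
cv2.imwrite('pics/c4.png',o[:440,:,::-1])
E
```

```text
[ 0.4335 -0.211   0.1289] [[0.9777, 0.2102, 0.0009], [0.2102, -0.9777, -0.0009], [0.0007, 0.0011, -1.0]] [ 0.19425441 -0.06708092 -6.2982133 ] [ 0.08152406 -0.00086312 -0.00037303]
```

View pics/c4.png

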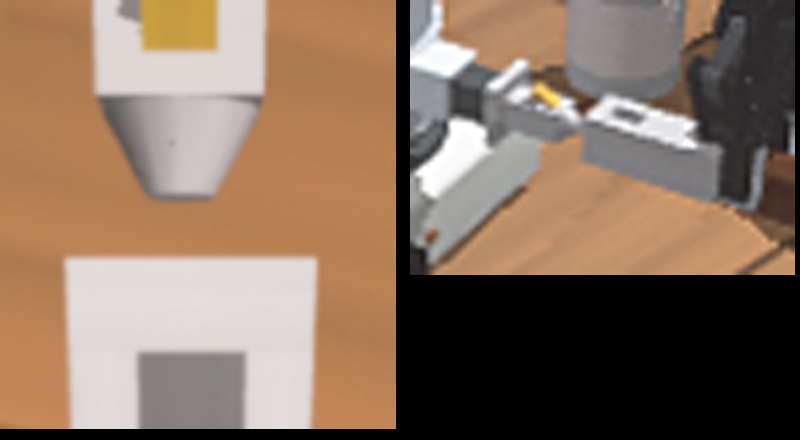

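In the wrist crop the mouth centre is at col 191 and the stub axis at col 180, so the handle is about 1.1 mm right and about 1.6 mm high. I'll correct that and then advance slowly.

Request:
{"fn": "apply_moves", "kwargs": {"targets": [{"translation":[0,-0.01,0.016],"twist":0,"hand":0},{"translation":[0,0,0],"twist":0,"hand":0},{"translation":[0.04,0,0],"twist":0,"hand":0},{"translation":[0.04,0,0],"twist":0,"hand":0},{"translation":[0.04,0,0],"twist":0,"hand":0},{"translation":[0.04,0,0],"twist":0,"hand":0},{"translation":[0.02,0,0],"twist":0,"hand":0},{"translation":[0,0,0],"twist":0,"hand":0}]}}

```text
time: 9.1
tool_pos: [0.4508, -0.2061, 0.1263]
tool_rot: [0.0, 0.994, 0.105, 0.0]
contact_force: [0.8, -0.3, -5.6]
gripper_width: 0.301
grasp_force: 61.1
```

```bash
cat > st.py <<'E'
from h import *
s=state();tp=np.array(s['tool_pos']);M=R.from_quat(np.roll(s['tool_rot'],-1)).as_matrix()
t0=np.array([.4101415,-.20222722,.1458838]);yaw=.211;u=np.array([np.cos(yaw),np.sin(yaw),0]);v=np.array([u[1],-u[0],0])
f=np.array(s['contact_force'])
print('t',s['time'],'along',((tp-t0)@u*1e3).round(2),'mouth-to-shoulder',(68.8-(tp-t0)@u*1e3).round(2),'across',((tp-t0)@v*1e3-12.6).round(2),'z',(tp[2]*1e3).round(2),'F u,v,z',(f@u).round(1),(f@v).round(1),f[2].round(1),'T',np.round(s['ft_torque'],2),'yaw',np.arctan2(M[1,0],M[0,0]).round(4),'tilt',M[2].round(4))
E
python3 st.py
```

```text
t 9.1 along 38.9 mouth-to-shoulder 29.9 across -0.3 z 126.34 F u,v,z 0.7 0.5 -5.6 T [ 0.1  -0.09 -0.03] yaw 0.2112 tilt [ 3.e-04  1.e-04 -1.e+00]
```

Request:
{"fn": "apply_moves", "kwargs": {"targets": [{"translation":[0.02,0,-0.008],"twist":0,"hand":0},{"translation":[0.02,0,0],"twist":0,"hand":0},{"translation":[0.02,0,0],"twist":0,"hand":0},{"translation":[0.02,0,0],"twist":0,"hand":0},{"translation":[0,0,0],"twist":0,"hand":0},{"translation":[0,0,0],"twist":0,"hand":0}]}}

```text
time: 9.7
tool_pos: [0.4582, -0.2045, 0.1272]
tool_rot: [0.0, 0.994, 0.105, 0.0]
contact_force: [-1.8, -0.9, -3.7]
gripper_width: 0.299
grasp_force: 61.3
```

```bash
python3 st.py
```

```text
t 9.7 along 46.53 mouth-to-shoulder 22.27 across -0.27 z 127.19 F u,v,z -2.0 0.5 -3.7 T [ 0.1   0.2  -0.01] yaw 0.2108 tilt [ 2.e-04  1.e-04 -1.e+00]
```

Ramp contact on the button has started (about 3 N) and the lateral load is clean. I keep sliding.

Request:
{"fn": "apply_moves", "kwargs": {"targets": [{"translation":[0.02,0,0],"twist":0,"hand":0},{"translation":[0.02,0,0],"twist":0,"hand":0},{"translation":[0.02,0,0],"twist":0,"hand":0},{"translation":[0.02,0,0],"twist":0,"hand":0},{"translation":[0.02,0,0],"twist":0,"hand":0},{"translation":[0,0,0],"twist":0,"hand":0},{"translation":[0,0,0],"twist":0,"hand":0}]}}

```text
time: 10.4
tool_pos: [0.4688, -0.2024, 0.1276]
tool_rot: [0.0, 0.994, 0.105, 0.001]
contact_force: [-0.1, 0.2, -1.8]
gripper_width: 0.3
grasp_force: 61.4
```

```bash
python3 st.py
```

```text
t 10.4 along 57.28 mouth-to-shoulder 11.52 across -0.12 z 127.6 F u,v,z -0.1 -0.2 -1.8 T [ 0.16 -0.17  0.1 ] yaw 0.2108 tilt [ 2.1e-03  7.0e-04 -1.0e+00]
```

Request:
{"fn": "apply_moves", "kwargs": {"targets": [{"translation":[0.02,0,0],"twist":0,"hand":0},{"translation":[0.02,0,0],"twist":0,"hand":0},{"translation":[0.02,0,0],"twist":0,"hand":0},{"translation":[0,0,0],"twist":0,"hand":0},{"translation":[0.01,0,0],"twist":0,"hand":0},{"translation":[0,0,0],"twist":0,"hand":0},{"translation":[0,0,0],"twist":0,"hand":0}]}}

```text
time: 11.1
tool_pos: [0.4749, -0.2009, 0.127]
tool_rot: [-0.0, 0.994, 0.105, 0.0]
contact_force: [-0.8, -1.4, -2.8]
gripper_width: 0.3
grasp_force: 61.4
```

```bash
python3 st.py
```

```text
t 11.1 along 63.56 mouth-to-shoulder 5.24 across -0.35 z 127.04 F u,v,z -1.1 1.2 -2.8 T [ 0.13 -0.06 -0.03] yaw 0.2108 tilt [ 3.e-04  0.e+00 -1.e+00]
```

Request:
{"fn": "apply_moves", "kwargs": {"targets": [{"translation":[0.01,0,0],"twist":0,"hand":0},{"translation":[0,0,0],"twist":0,"hand":0},{"translation":[0.01,0,0],"twist":0,"hand":0},{"translation":[0,0,0],"twist":0,"hand":0},{"translation":[0.01,0,0],"twist":0,"hand":0},{"translation":[0,0,0],"twist":0,"hand":0}]}}

```text
time: 11.7
tool_pos: [0.4775, -0.2, 0.1264]
tool_rot: [-0.0, 0.994, 0.105, -0.0]
contact_force: [0.4, 0.4, -5.4]
gripper_width: 0.299
grasp_force: 61.1
```

```bash
python3 st.py; python3 - <<'E'
from h import *
im=save('wrist','w5.png');sd=save('side','s5.png')
o=np.zeros((600,800,3),np.uint8)
A=cv2.resize(im[20:150,225:345],None,fx=3.3,fy=3.3,interpolation=2);B=cv2.resize(sd[165:215,305:375],None,fx=5.5,fy=5.5,interpolation=2)
o[:A.shape[0],:A.shape[1]]=A;o[:B.shape[0],410:410+B.shape[1]]=B
cv2.imwrite('pics/c5.png',o[:440,:,::-1])
E
```

```text
t 11.7 along 66.35 mouth-to-shoulder 2.45 across -0.69 z 126.36 F u,v,z 0.5 -0.3 -5.4 T [ 0.08 -0.06  0.  ] yaw 0.2109 tilt [-5.e-04 -8.e-04 -1.e+00]
```

View pics/c5.png

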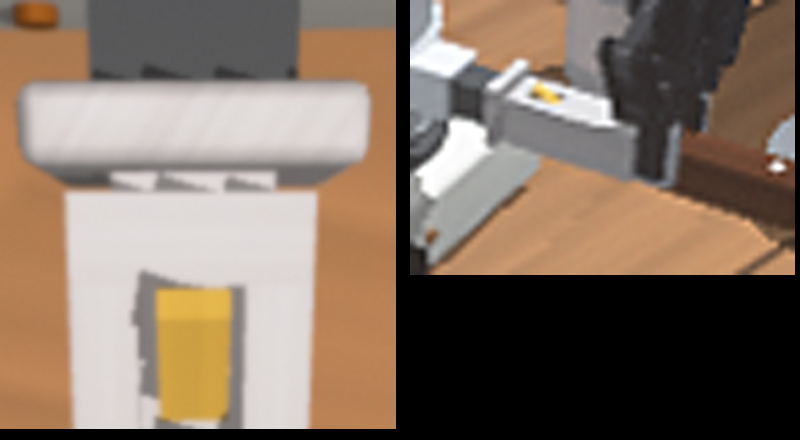

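The button is up through the slot (gold wedge in the crop at (193,350)) and the vertical force is back to its free value. One more mm, then I release and retreat upward.

Request:
{"fn": "apply_moves", "kwargs": {"targets": [{"translation":[0.008,0,0],"twist":0,"hand":0},{"translation":[0,0,0],"twist":0,"hand":0},{"translation":[0,0,0],"twist":0,"hand":0.35},{"translation":[0,0,0],"twist":0,"hand":0.5},{"translation":[0,0,0],"twist":0,"hand":0.65},{"translation":[0,0,0],"twist":0,"hand":0.65},{"translation":[0,0,0],"twist":0,"hand":0.65},{"translation":[0,0,0],"twist":0,"hand":0.65}]}}

```text
time: 12.6
tool_pos: [0.4785, -0.2001, 0.1271]
tool_rot: [0.0, 0.994, 0.105, 0.0]
contact_force: [0.8, 0.8, -4.2]
gripper_width: 0.651
grasp_force: 0.0
```

```bash
python3 st.py; python3 -c "
from h import *;print(state()['gripper_width'],state()['grasp_force'])"
```

```text
t 12.6 along 67.3 mouth-to-shoulder 1.5 across -0.32 z 127.09 F u,v,z 0.9 -0.6 -4.2 T [0.06 0.04 0.03] yaw 0.2108 tilt [ 1.e-04  1.e-04 -1.e+00]
0.6513665971293273 0.0
```

Request:
{"fn": "apply_moves", "kwargs": {"targets": [{"translation":[0,0,-0.1],"twist":0,"hand":0.65},{"translation":[0,0,-0.3],"twist":0,"hand":0.65},{"translation":[0,0,-0.4],"twist":0,"hand":0.65},{"translation":[0,0,-0.4],"twist":0,"hand":0.65},{"translation":[0,0,0],"twist":0,"hand":0.65},{"translation":[0,0,0],"twist":0,"hand":0.65},{"translation":[0,0,0],"twist":0,"hand":0.65}]}}

```text
time: 13.3
tool_pos: [0.4775, -0.1995, 0.2446]
tool_rot: [-0.001, 0.994, 0.105, -0.002]
contact_force: [-0.4, -0.4, -3.9]
gripper_width: 0.651
grasp_force: 0.0
```

```bash
python3 - <<'E'
from h import *
im=save('wrist','w6.png');sd=save('side','s6.png')
o=np.zeros((420,800,3),np.uint8)
A=cv2.resize(im[100:300,205:355],None,fx=2.1,fy=2.1,interpolation=2);B=cv2.resize(sd[155:235,305:415],None,fx=4,fy=4,interpolation=2)
o[:A.shape[0],:A.shape[1]]=A;o[:B.shape[0],340:340+B.shape[1]]=B
cv2.imwrite('pics/c6.png',o[:,:,::-1])
E
```

```text
(no output)
```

View pics/c6.png

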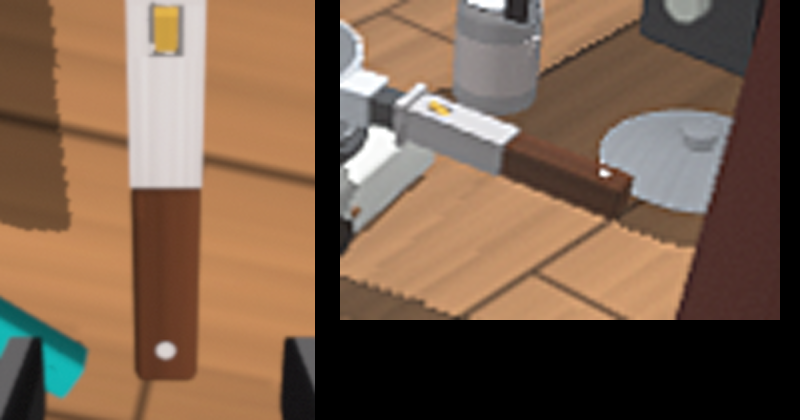

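The handle is fully on the stub and hanging free, the button is up in the slot at (166,30), and the gripper is clear.

```bash
python3 -c "
from plant import *
print(job_done())"
```

```text
the job is handed in; nothing more can be done
None
```

The handle is on the stub with the button up through its slot, the gripper has let go and is clear, and the job is handed in; the hand-in returned no verdict.

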